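# Wind in the last of the edging tape

### The arm

A 7-joint arm with a two-finger parallel gripper is mounted at the origin on the work surface. World frame = base frame: x ahead of the robot, y to its left, z up, the work surface at z = 0. Lengths are in mm, angles in rad, forces in N, time in s.
With the tool pointing down it reaches from about 425 to 1025 mm from the base axis. Payload 3.6 kg.
Tool frame: the origin (TCP) lies midway between the tips of the shut fingers; the grasp point (between the pads) lies tcp_to_grasp behind it (tcp_to_grasp is the distance from the TCP to the grasp point, in mm); z points along the fingers, y is the direction in which the jaws open and shut (so a half turn about z gives the same grasp; the last joint's range is limited). The gripper opens to 85 mm and grips with 20 to 120 N. Pads are 22 mm wide; open, the fingers measure 114 mm over their backs; the gripper's body (76 mm by 85 mm) begins 54 mm behind the grasp point. The pads swing forward as they close: fully open they stand 13 mm farther back than shut.
Start: joints at [-1.351, 0.591, 0.048, 1.609, -0.033, 0.943, -0.034], TCP at [223.785, 689.601, 231.302] pointing down, gripper open.
Joint ranges: [-2.69, 2.69], [-0.47, 2.24], [-1.27, 1.36], [0.19, 2.51], [-1.53, 4.68], [0.08, 2.07], [-3.09, 3.09]. Speed limits (rad/s): [2.57, 2.57, 3.14, 3.14, 3.14, 3.14, 3.14].

### API

Orientations are given as a unit quaternion [x, y, z, w].
In Python, from plant import * gives the robot as it stands.
- The arm moves only by the tool step_arm, never from a script. Its argument "plan" is text: rows parted by semicolons, each of 7 numbers parted by spaces: the shift along the tool's x, y, z in m, then the turn, a rotation vector about the tool's x, y, z in degrees, then the opening, from -1 (shut) to 1 (fully open). In form: tx ty tz wx wy wz grip; .... A call has 1 to 12 rows; each row is the pose to reach, as a shift and turn from the pose commanded when the call began, along the tool's axes at that moment; what a row does not reach only later rows make up. A row lasts 1/8 s, in which the tool goes at most 62.5 mm and 10.7 degrees, less where a joint would pass 70% of its speed; a pose out of reach is approached as far as the arm can. A call with a gripper value outside its range is refused whole. The fingers move at their own pace and stop on an object; the grip force is fixed at half the most. Time passes only in rows, so rows that repeat a pose let the fingers close. It gives the time, the measured TCP pose, the force and the opening at its end, in the units of the state.
- read_state(): the state, without advancing time (a new reading comes with each control period).
- read_camera(name): name is "scene" or "top" or "wrist"; returns the picture (384x512x3 uint8, red, green, blue); there is no depth.
- camera_model(name): a dict with "camera_matrix" (3x3 intrinsics, pixels), "k1" (the pictures are not rectified: a ray, as slopes to the right and down, at radius r is drawn at 1 + k1 r^2 times it, then the intrinsics apply), "R" (3x3) and "t" (3): a world point X has camera coordinates R X + t. Camera axes: x right, y down, z forward; pixel columns grow to the right and rows downward; lengths in mm; the calibration is good to about 2 mm. A picture is of the moment at which its call begins: read the wrist's pose just before it. camera_model takes no time and is no camera call; for the wrist camera it gives the pose at the moment of the call.
- job_done(): hands the job in, once; it reports no verdict.
Trained networks look in the newest picture that a camera, given by its name, has taken for a name from the list of things; names that differ only in an ending like _2 or _b are one class to them, and where a whole thing is asked for, a point or a joint stands for the part that bears it (a point fixed in the world has none). Each returns a list of dicts, best first, with "score" (0 to 1); they miss things now and then, are a little off and sometimes report something else, mostly with a low value. They report only what shows in the picture. A call takes as long as a camera call.
- recognise(camera, thing): "centre" ([column, row] in pixels, amid what is visible of it).
- masks_of(camera, thing): "region" (384x512 bool, what is visible of it) and "centre" ([column, row] in pixels, amid what is visible of it).
The state is a dict: "t": time; "qpos": joint angles; "joint_vel": joint speeds; "joint_torque": joint torques, N m; "position": TCP position; "tool_rot": TCP orientation; "force": force on the tool from outside, world axes, zero at the start; "moment": the same for the moment, N m; "opening": finger opening in mm.
Only numpy, scipy, OpenCV 4.12 (cv2) and the standard library are available. Lean on these libraries where they do the work, as an engineer would, in place of code of your own. Each camera call takes 0.05 s, during which the arm holds its last target.

### The job

Two hand-cranked tape rewinders stand on the workshop bench. On the larger one, take the crank by its knob and turn it clockwise (seen from above) against the drag until the drag suddenly lets go and the pin in its lid drops; then stop before you have cranked another full turn, and let go. Leave the smaller rewinder's crank alone.

Things in the scene. Friction and masses are not known exactly. Their poses are not given: they have to be found in the camera images.
- rewinder: Larger rewinder, fixed: closed round metal case 200 mm across, 60 mm high, on a square plywood foot; the smaller one is alike but 136 mm across, without pin. Origin: on the case's vertical centre line, which is the crank's axis, at bench level; z up. A dark steel pin 12 mm thick stands 13 mm above the lid, 84 mm from centre along the case's +x; it drops to 5 mm when the drag lets go.
- crank (a joint): Turn of the larger rewinder's crank, rad, growing clockwise seen from above, counting whole turns. At value q the arm points at the case's yaw minus q. Starts between 0 and 4.4. Turning takes about 7 N at the knob until about 11.0; there the drag lets go and it takes about 0.6 N. It stays where it is left; nothing stops it soon after.
- knob (a point): Middle of the upright black knob on the larger rewinder's crank, 106 mm above the bench, 55 mm out from the crank's axis. Round, 24 to 26 mm thick, 44 mm tall (84 to 128 mm above the bench); it spins freely on its own pin, so a gripper holding it need not turn. The steel crank arm below it has its top 78 mm above the bench.
- small_knob (a point): Middle of the knob on the smaller rewinder's crank (same crank, knob and heights as on the larger); to be left alone.

How it is judged (in metres and radians):
At the end, for the whole second after the job is handed in: The larger rewinder's crank stands still and released past the point where the drag lets go (joint value above 11.1) and no more than about a full turn beyond it (below 17.6) (value of joint crank between 11.1 and 17.6 rad and velocity of joint crank between -0.1 and 0.1 rad/s); the robot touches nothing.
It fails at once if the larger rewinder's crank is wound more than a full turn past the point where the drag lets go (value of joint crank above 17.6 rad).
It fails at once if the smaller rewinder's crank is turned (its knob moves more than 30 mm) (distance of small_knob from where it was at the start of the episode above 0.03 m).
It also fails if it takes over 48 s, if anything falls off the work surface, if the arm or the gripper's body presses on something with over 40 N, if the wrist force passes 120 N, or if a joint passes its speed limit or range.

## Working session

There is one attempt and no reset: what is moved stays moved. The work goes in short steps, Python scripts to look and compute and a tool call to move; the robot and the scene stay as the last step left them, time stands still between calls to the robot, and variables do not carry over. Pictures are saved under pics/ and viewed, and the job is handed in when it is done.

Besides the shell and the picture viewer there is one more tool, called after "Emit:" by a JSON object that holds its "name" and its "arguments". step_arm: Moves the arm, as the interface text tells. Its arguments: {"type":"object","properties":{"plan":{"type":"string"}},"required":["plan"]}

```bash
ls; mkdir -p pics
python3 - <<'E'
from plant import *
import cv2
s=read_state(); print({k:s[k] for k in ('t','qpos','position','tool_rot','force','opening')})
for c in ('scene','top'):
    im=read_camera(c); cv2.imwrite(f'pics/{c}0.png',im[:,:,::-1])
    for th in ('rewinder','knob','small_knob'):
        print(c,th,[(round(d['score'],2),[round(float(x)) for x in d['centre']]) for d in recognise(c,th)])
    m=camera_model(c); print(m)
E
```

```text
pics
{'t': 0.0, 'qpos': array([-1.35053509,  0.59208982,  0.04828448,  1.60984372, -0.03330368,
        0.94270359, -0.03372152]), 'position': array([223.48831702, 688.81374208, 230.15366642]), 'tool_rot': array([ 1.56203705e-01,  9.87724227e-01, -1.11370323e-03, -1.18600977e-04]), 'force': array([-0.47665255, -1.09391789,  0.26434082]), 'opening': 85.29092260156365}
scene rewinder [(0.98, [274, 184])]
scene knob [(0.65, [261, 147])]
scene small_knob [(0.86, [155, 212])]
{'camera_matrix': array([[451.20565414,   0.        , 245.96136112],
       [  0.        , 451.20565414, 192.17236159],
       [  0.        ,   0.        ,   1.        ]]), 'k1': -0.0257994889274287, 'R': array([[ 0.74214197,  0.67018016, -0.00915733],
       [ 0.39337313, -0.44659299, -0.80362447],
       [-0.54266277,  0.5928012 , -0.59506627]]), 't': array([-435.17126953, -152.1945759 , 1198.2437674 ])}
top rewinder [(0.95, [175, 216]), (0.29, [346, 234])]
top knob [(0.58, [164, 236])]
top small_knob [(0.73, [346, 232])]
{'camera_matrix': array([[415.72024292,   0.        , 255.89468476],
       [  0.        , 415.72024292, 185.89830441],
       [  0.        ,   0.        ,   1.        ]]), 'k1': -0.12801960243351188, 'R': array([[-0.02091969, -0.99948608, -0.02428889],
       [-0.99568399,  0.02302497, -0.0899069 ],
       [ 0.09041994,  0.02230323, -0.99565396]]), 't': array([ 22.60679824, 586.61023269, 716.286903  ])}
```

View pics/scene0.png

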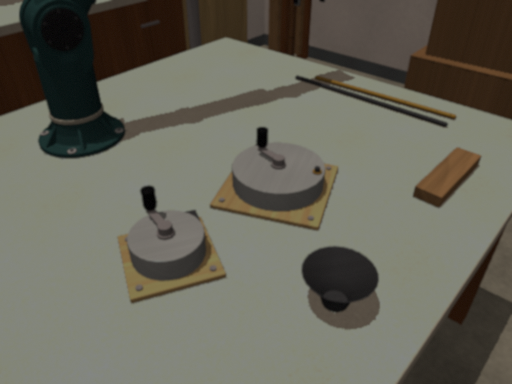

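View pics/top0.png

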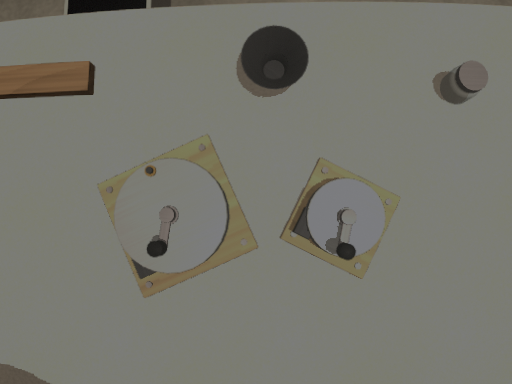

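The scene view shows the larger rewinder at about (278,177) with its knob at (262,137) and pin at (318,170). The smaller one is at (167,243) with its knob at (149,198). In the top view the large lid is at (171,215), the knob at (157,248) and the pin at (150,171). Next I'll compute positions.

```bash
cat > h.py <<'E'
from plant import *
import numpy as np, cv2
from scipy.optimize import least_squares
def ray(c,p,m=None):
    m=m or camera_model(c); K=m['camera_matrix']
    u=cv2.undistortPoints(np.array([[p]],float),K,np.array([m['k1'],0,0,0]))[0,0]
    d=m['R'].T@np.array([u[0],u[1],1]); o=-m['R'].T@m['t']; return o,d
def onz(c,p,z):
    o,d=ray(c,p); return o+d*(z-o[2])/d[2]
def proj(c,X):
    m=camera_model(c); q=m['R']@np.array(X,float).T+m['t'][:,None] if np.ndim(X)>1 else (m['R']@X+m['t'])[:,None]
    s=q[:2]/q[2]; s=s*(1+m['k1']*(s**2).sum(0)); K=m['camera_matrix']
    return (s*K[0,0]+K[:2,2:3]).T
E
python3 - <<'E'
from h import *
print('t',read_state()['t'])
for c,pts in {'top':[('lid',(171,215),60),('hub',(168,214),80),('pin',(150.5,170.5),66),('knobtop',(157,248),120),('smlid',(346,218),60),('smknob',(346,251),120)],
 'scene':[('pin',(318,169),70),('knobtop',(262.5,130),128),('knobmid',(262.5,138),106),('smknob',(149,198),106)]}.items():
    for n,p,z in pts: print(c,n,onz(c,p,z).round(1))
im=cv2.imread('pics/top0.png')
# edge-fit lid circle: sample gradient along radii
def lid(c,im,C0,R,z):
    g=cv2.GaussianBlur(im[:,:,0],(0,0),1).astype(float)
    C=np.array(C0,float)
    for it in range(5):
        P=[]
        for a in np.linspace(0,2*np.pi,90,endpoint=False):
            rr=np.arange(R-12,R+12,0.5)
            X=np.c_[C[0]+rr*np.cos(a),C[1]+rr*np.sin(a),0*rr+z]
            q=proj(c,X).astype(np.float32)
            v=cv2.remap(g.astype(np.float32),q[:,0][None],q[:,1][None],cv2.INTER_LINEAR)[0]
            d=np.gradient(v); i=np.argmin(d)
            if d[i]<-1.5: P.append(X[i,:2])
        P=np.array(P)
        r=least_squares(lambda p:np.hypot(*(P-p[:2]).T)-p[2],[*C,R],loss='soft_l1',f_scale=1.0)
        C=r.x[:2]
    print(len(P),r.x.round(1)); return C
lid('top',im,onz('top',(171,215),60)[:2],100,60)
lid('top',im,onz('top',(346,218),60)[:2],68,60)
cv2.imwrite('pics/z.png',cv2.resize(im[130:310,90:410],None,fx=2.5,fy=2.5,interpolation=cv2.INTER_CUBIC))
E
```

```text
t 0.4
top lid [537.2 155.6  60. ]
top hub [538.5 156.   80. ]
top pin [614.2 189.9  66. ]
top knobtop [484.5 164.5 120. ]
top smlid [ 525.7 -142.9   60. ]
top smknob [ 474.2 -129.6  120. ]
scene pin [619.6 186.1  70. ]
scene knobtop [493.8 156.1 128. ]
scene knobmid [490.8 160.  106. ]
scene smknob [ 477.6 -133.9  106. ]
82 [537.7 158.9  98.4]
81 [ 527.4 -142.8   66.5]
```

View pics/z.png

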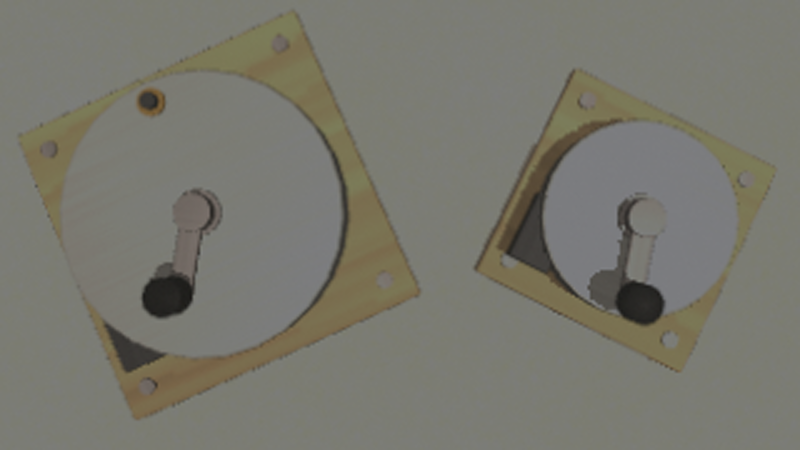

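Run:
```python
from h import *
import plant
print([n for n in dir(plant) if not n.startswith('_')])
try: print(tcp_to_grasp)
except Exception as e: print(e)
from scipy.spatial.transform import Rotation as Ro
s=read_state(); R=Ro.from_quat(s['tool_rot']).as_matrix(); print(R.round(3))
print(R.T@(np.array([487,162,230])-s['position']))
```

```text
['MotionError', 'camera_model', 'job_done', 'masks_of', 'read_camera', 'read_state', 'recognise', 'tcp_to_grasp']
18.700000000000003
[[-0.951  0.309 -0.   ]
 [ 0.309  0.951 -0.   ]
 [-0.    -0.    -1.   ]]
[-413.19512992 -420.47937872    1.30231936]
```

Emit:
{"name": "step_arm", "arguments": {"plan": "-0.041 -0.042 0 0 0 0 1; -0.083 -0.084 0 0 0 0 1; -0.124 -0.126 0 0 0 0 1; -0.165 -0.168 0 0 0 0 1; -0.206 -0.21 0 0 0 0 1; -0.248 -0.252 0 0 0 0 1; -0.289 -0.294 0 0 0 0 1; -0.33 -0.336 0 0 0 0 1; -0.372 -0.378 0 0 0 0 1; -0.413 -0.42 0 0 0 0 1; -0.413 -0.42 0 0 0 0 1; -0.413 -0.42 0 0 0 0 1"}}

```text
t: 1.9
position: [487.0, 162.9, 231.4]
tool_rot: [0.157, 0.988, 0.0, -0.0]
force: [-1.1, -0.2, 0.8]
opening: 85.4
```

Run:
```python
from h import *
s=read_state(); print(s['qpos'].round(2),s['position'].round(1))
for c in ('wrist','top','scene'):
    im=read_camera(c); cv2.imwrite(f'pics/{c}1.png',im[:,:,::-1])
    if c!='wrist': continue
    for th in ('rewinder','knob','small_knob'):
        r=recognise(c,th)
        print(c,th,[(round(d['score'],2),[round(float(x)) for x in d['centre']],onz(c,d['centre'],118).round(1)) for d in r])
```

```text
[-0.51  0.33  0.13  2.09 -0.06  0.73  0.91] [487.  162.9 231.4]
wrist rewinder [(0.69, [267, 192], array([497.9, 170.1, 118. ]))]
wrist knob [(0.75, [265, 190], array([494.9, 169.3, 118. ]))]
wrist small_knob [(0.83, [9, 275], array([501.2, -96.5, 118. ]))]
```

View pics/wrist1.png

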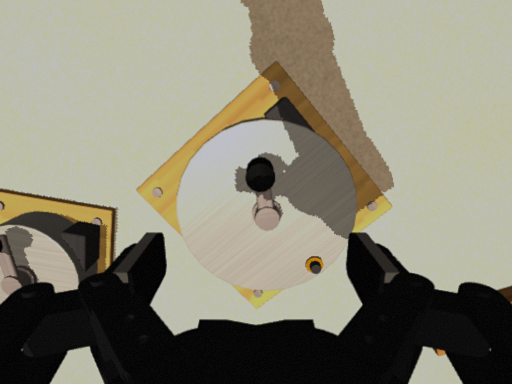

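View pics/scene1.png

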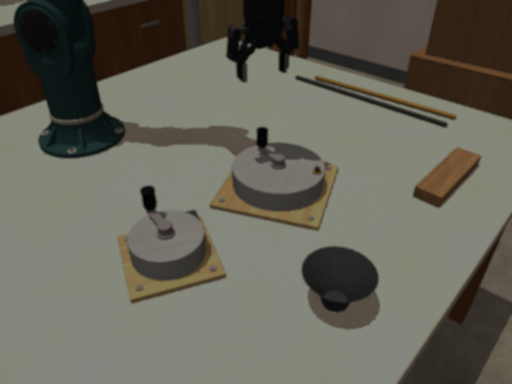

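The wrist view shows the knob at (260,173), hub at (267,216) and pin at (315,266). I'll refine the centre and knob positions from all three cameras.

Run:
```python
from h import *
im=cv2.imread('pics/wrist1.png'); cv2.imwrite('pics/z2.png',cv2.resize(im[140:290,170:370],None,fx=4,fy=4))
for n,p,z in [('knobtop',(260,168),128),('knobbody',(260,174),112),('lid',(267,205),60),('pin',(316,268),66),('pinTop',(315,266),73),('hub',(267,217),80)]:
    print(n,onz('wrist',p,z).round(1))
```

```text
knobtop [473.4 171.2 128. ]
knobbody [481.9 168.7 112. ]
lid [528.9 162.3  60. ]
pin [616.3 193.3  66. ]
pinTop [609.2 192.7  73. ]
hub [534.6 159.8  80. ]
```

View pics/z2.png

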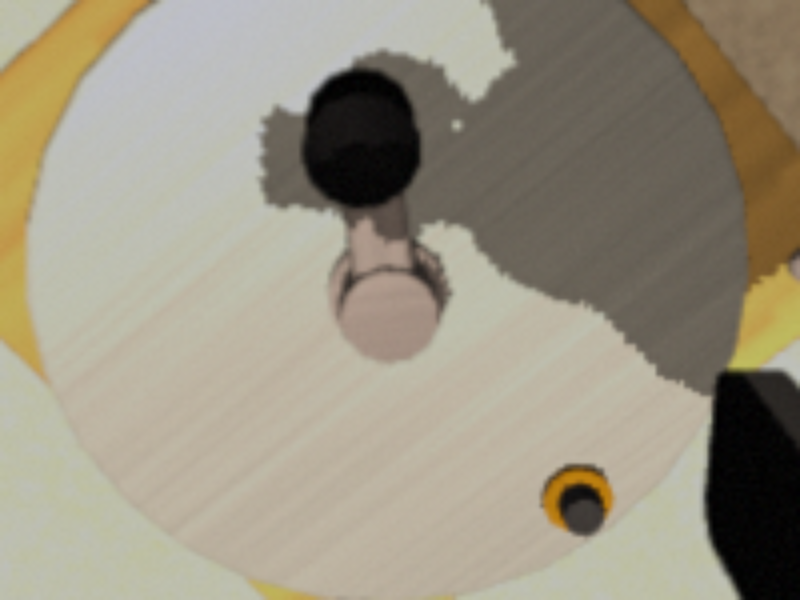

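Run:
```python
from h import *
for n,p,z in [('knobtop',(260.5,178),128),('knobbot',(260.3,171.3),84),('lid',(267,205),60),('pin',(315.7,268.5),73),('pinbase',(314.5,264.7),60),('hub',(267.5,219),86)]:
    print(n,onz('wrist',p,z).round(1))
# joint fit: axis (x,y), yaw, q using lid edge in wrist + others
im=cv2.imread('pics/wrist1.png')
g=cv2.GaussianBlur(im[:,:,0],(0,0),1)
C=np.array([535,158.]);
for c,f in (('wrist','wrist1'),('top','top0')):
  im=cv2.imread(f'pics/{f}.png').copy()
  for C,col in ((np.array([537,158.5]),(0,0,255)),):
    yaw=np.arctan2(31.5,77)
    for r,z in((100,60),):
        for a in np.linspace(0,6.28,150):
            q=proj(c,np.array([[C[0]+r*np.cos(a),C[1]+r*np.sin(a),z]]))[0]; 
            if 0<q[0]<512 and 0<q[1]<384: im[int(round(q[1])),int(round(q[0]))]=col
    K=C+[-54.7,6]
    for z in (84,128):
        for a in np.linspace(0,6.28,60):
            q=proj(c,np.array([[K[0]+12.5*np.cos(a),K[1]+12.5*np.sin(a),z]]))[0]; im[int(round(q[1])),int(round(q[0]))]=(0,255,0)
  sl=im[100:310,150:390] if c=='wrist' else im[140:290,90:290]
  cv2.imwrite(f'pics/ov_{c}.png',cv2.resize(sl,None,fx=2.5,fy=2.5,interpolation=cv2.INTER_NEAREST))
a=cv2.imread('pics/ov_wrist.png');b=cv2.imread('pics/ov_top.png')
o=np.zeros((525,600+0,3),np.uint8)
```

```text
knobtop [481.6 169.  128. ]
knobbot [485.7 168.1  84. ]
lid [528.9 162.3  60. ]
pin [612.4 192.6  73. ]
pinbase [615.4 192.9  60. ]
hub [534.5 160.2  86. ]
```

View pics/ov_wrist.png

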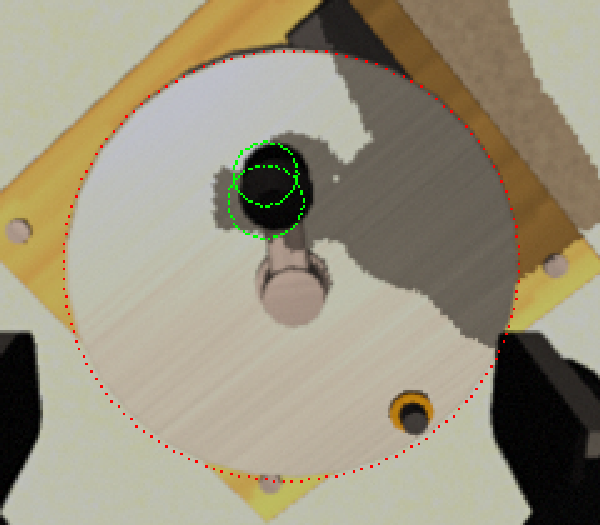

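View pics/ov_top.png

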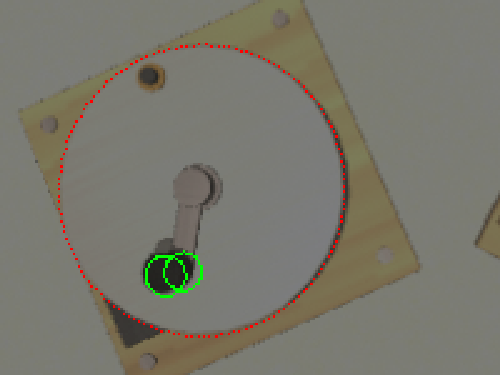

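The overlay agrees to about 3 mm. I take the axis as (537,159) and the knob as (483.5,166.5), which gives q0 ≈ 3.67. Next I descend and grip.

Emit:
{"name": "step_arm", "arguments": {"plan": "0.004 0.002 0.04 0 0 0 1; 0.004 0.002 0.08 0 0 0 1; 0.004 0.002 0.11 0 0 0 1; 0.004 0.002 0.13 0 0 0 1; 0.004 0.002 0.141 0 0 0 1; 0.004 0.002 0.141 0 0 0 1; 0.004 0.002 0.141 0 0 0 -1; 0.004 0.002 0.141 0 0 0 -1; 0.004 0.002 0.141 0 0 0 -1; 0.004 0.002 0.141 0 0 0 -1; 0.004 0.002 0.141 0 0 0 -1; 0.004 0.002 0.141 0 0 0 -1"}}

```text
t: 3.7
position: [484.2, 166.3, 91.0]
tool_rot: [0.156, 0.988, 0.001, 0.0]
force: [-1.3, 0.9, 5.6]
opening: 23.2
```

Run:
```python
from h import *
s=read_state();print(s['position'],s['force'],s['opening'],s['moment'])
im=read_camera('wrist'); cv2.imwrite('pics/w2.png',im[:,:,::-1])
im=read_camera('scene'); cv2.imwrite('pics/s2.png',cv2.resize(im[60:260,150:400,::-1],None,fx=3,fy=3))
```

```text
[484.20173438 166.33769168  90.97108546] [-1.30872753  0.92776     5.63127145] 23.245450460173544 [0.11715308 0.16628306 0.026007  ]
```

View pics/w2.png

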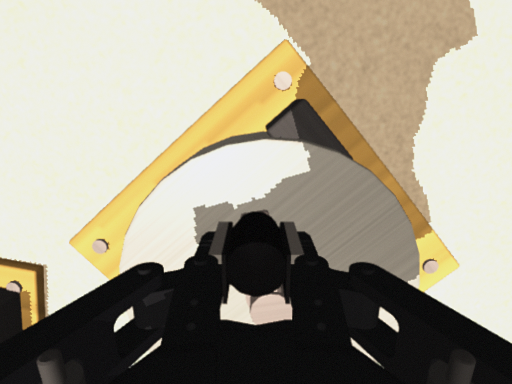

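View pics/s2.png

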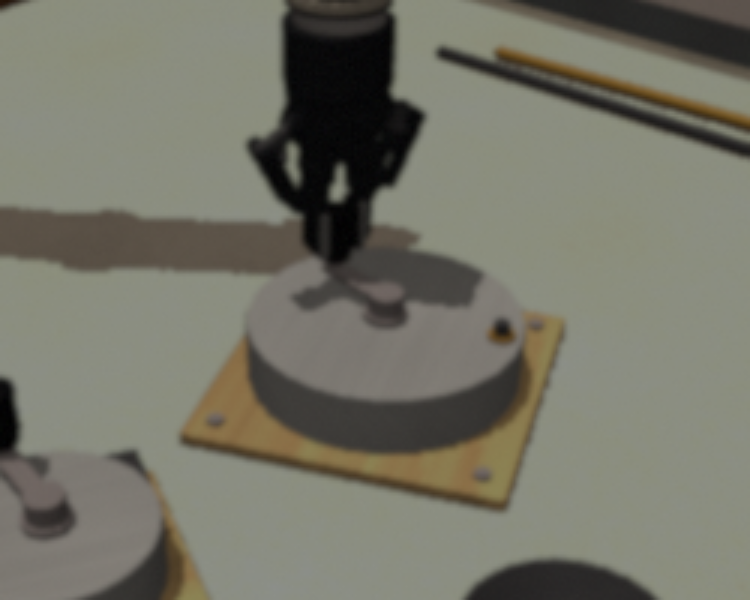

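The knob is gripped centrally between the pads (256,255), opening 23 mm. Next I compute the arc points for a clockwise turn.

```bash
cat > arc.py <<'E'
import numpy as np,sys
def rows(th0,step,n,C=None,r=55,last=None):
    # th0 commanded start angle in deg; rows relative to start
    A=np.array([[-.951,.309],[.309,.951]])
    for i in range(1,n+1):
        t=np.radians(th0-step*i); a=np.radians(th0)
        d=A@(r*np.array([np.cos(t)-np.cos(a),np.sin(t)-np.sin(a)]))/1000
        print(f'{d[0]:.3f} {d[1]:.3f} 0 0 0 0 -1',end='; ')
    print()
rows(float(sys.argv[1]),float(sys.argv[2]),int(sys.argv[3]))
E
python3 arc.py 172 8 12
```

```text
0.001 0.008 0 0 0 0 -1; 0.001 0.015 0 0 0 0 -1; -0.001 0.023 0 0 0 0 -1; -0.003 0.030 0 0 0 0 -1; -0.007 0.037 0 0 0 0 -1; -0.011 0.043 0 0 0 0 -1; -0.016 0.049 0 0 0 0 -1; -0.022 0.054 0 0 0 0 -1; -0.028 0.058 0 0 0 0 -1; -0.035 0.061 0 0 0 0 -1; -0.043 0.063 0 0 0 0 -1; -0.050 0.064 0 0 0 0 -1;
```

Emit:
{"name": "step_arm", "arguments": {"plan": "0.001 0.008 0 0 0 0 -1; 0.001 0.015 0 0 0 0 -1; -0.001 0.023 0 0 0 0 -1; -0.003 0.030 0 0 0 0 -1; -0.007 0.037 0 0 0 0 -1; -0.011 0.043 0 0 0 0 -1; -0.016 0.049 0 0 0 0 -1; -0.022 0.054 0 0 0 0 -1; -0.028 0.058 0 0 0 0 -1; -0.035 0.061 0 0 0 0 -1; -0.043 0.063 0 0 0 0 -1; -0.050 0.064 0 0 0 0 -1"}}

```text
t: 5.3
position: [549.6, 212.3, 90.9]
tool_rot: [0.156, 0.988, 0.0, -0.002]
force: [-3.6, 1.2, 8.2]
opening: 23.6
```

```bash
python3 arc.py 76 12 12
python3 - <<'E'
from h import *
s=read_state();print(s['qpos'].round(2))
im=read_camera('scene'); cv2.imwrite('pics/s3.png',cv2.resize(im[60:260,150:400,::-1],None,fx=3,fy=3))
E
```

```text
-0.011 -0.000 0 0 0 0 -1; -0.023 -0.003 0 0 0 0 -1; -0.033 -0.008 0 0 0 0 -1; -0.042 -0.015 0 0 0 0 -1; -0.049 -0.024 0 0 0 0 -1; -0.055 -0.034 0 0 0 0 -1; -0.058 -0.045 0 0 0 0 -1; -0.059 -0.057 0 0 0 0 -1; -0.057 -0.068 0 0 0 0 -1; -0.053 -0.079 0 0 0 0 -1; -0.047 -0.089 0 0 0 0 -1; -0.039 -0.097 0 0 0 0 -1; 
[-0.51  0.62  0.09  2.02 -0.11  0.52  0.92]
```

View pics/s3.png

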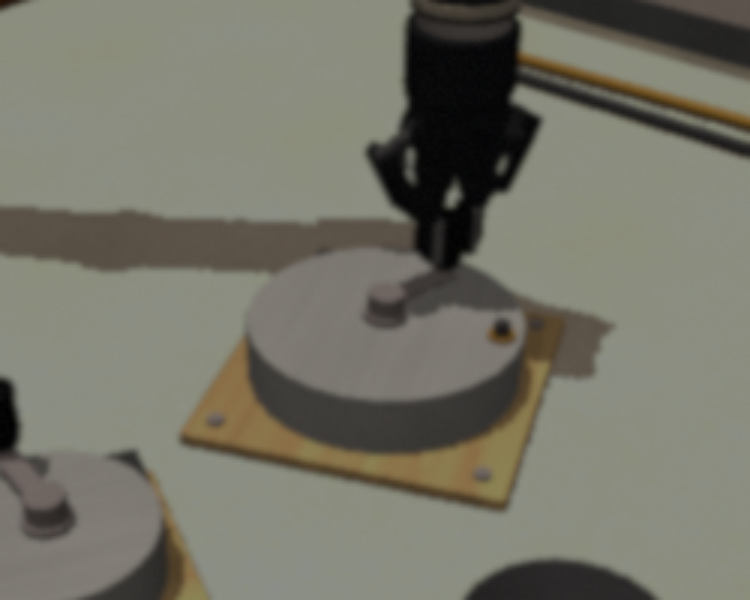

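The crank follows: in this crop the hub is at (387,295) and the arm points to the knob at (440,260). I continue.

Emit:
{"name": "step_arm", "arguments": {"plan": "-0.011 -0.000 0 0 0 0 -1; -0.023 -0.003 0 0 0 0 -1; -0.033 -0.008 0 0 0 0 -1; -0.042 -0.015 0 0 0 0 -1; -0.049 -0.024 0 0 0 0 -1; -0.055 -0.034 0 0 0 0 -1; -0.058 -0.045 0 0 0 0 -1; -0.059 -0.057 0 0 0 0 -1; -0.057 -0.068 0 0 0 0 -1; -0.053 -0.079 0 0 0 0 -1; -0.047 -0.089 0 0 0 0 -1; -0.039 -0.097 0 0 0 0 -1"}}

```text
t: 6.85
position: [559.9, 107.4, 91.0]
tool_rot: [0.156, 0.988, 0.001, 0.002]
force: [2.2, 5.3, 4.1]
opening: 23.6
```

```bash
python3 arc.py -68 12 12
python3 - <<'E'
from h import *
s=read_state();print(s['t'],s['position'],s['force'],s['opening'])
im=read_camera('scene'); cv2.imwrite('pics/s4.png',cv2.resize(im[60:260,150:400,::-1],None,fx=3,fy=3))
E
```

```text
0.010 -0.006 0 0 0 0 -1; 0.020 -0.011 0 0 0 0 -1; 0.032 -0.013 0 0 0 0 -1; 0.043 -0.012 0 0 0 0 -1; 0.054 -0.010 0 0 0 0 -1; 0.064 -0.005 0 0 0 0 -1; 0.074 0.003 0 0 0 0 -1; 0.081 0.011 0 0 0 0 -1; 0.086 0.022 0 0 0 0 -1; 0.090 0.033 0 0 0 0 -1; 0.090 0.044 0 0 0 0 -1; 0.089 0.055 0 0 0 0 -1; 
6.85 [559.87711075 107.37300072  91.03957337] [2.16107908 5.27641816 4.07423206] 23.61362328720872
```

View pics/s4.png

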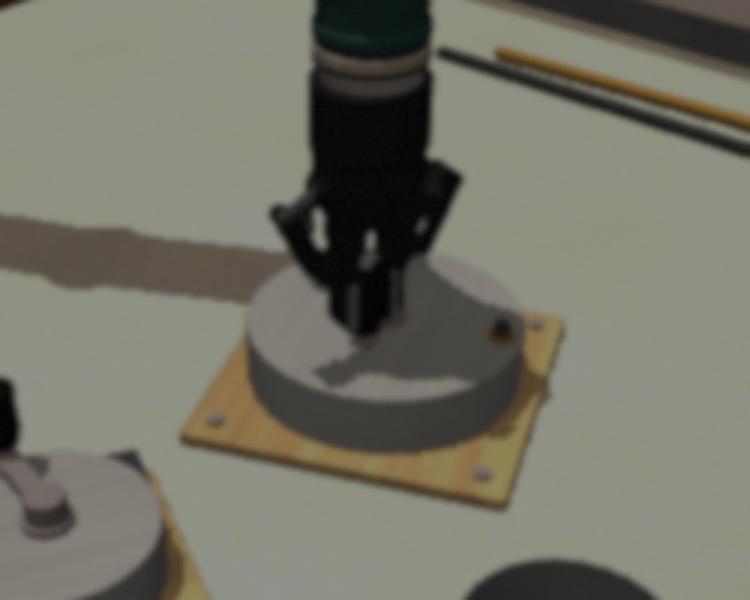

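The grip is on the knob and the pin is still up at (501,328) in the crop. 240° done.

Emit:
{"name": "step_arm", "arguments": {"plan": "0.010 -0.006 0 0 0 0 -1; 0.020 -0.011 0 0 0 0 -1; 0.032 -0.013 0 0 0 0 -1; 0.043 -0.012 0 0 0 0 -1; 0.054 -0.010 0 0 0 0 -1; 0.064 -0.005 0 0 0 0 -1; 0.074 0.003 0 0 0 0 -1; 0.081 0.011 0 0 0 0 -1; 0.086 0.022 0 0 0 0 -1; 0.090 0.033 0 0 0 0 -1; 0.090 0.044 0 0 0 0 -1; 0.089 0.055 0 0 0 0 -1"}}

```text
t: 8.4
position: [489.1, 182.7, 90.7]
tool_rot: [0.157, 0.988, -0.003, -0.001]
force: [-2.2, -4.0, 12.9]
opening: 23.6
```

```bash
python3 arc.py 148 12 12
python3 - <<'E'
from h import *
s=read_state();print(s['t'],s['position'],s['force'],s['opening'])
im=read_camera('scene'); cv2.imwrite('pics/s5.png',cv2.resize(im[60:260,150:400,::-1],None,fx=3,fy=3))
E
```

```text
-0.004 0.011 0 0 0 0 -1; -0.010 0.021 0 0 0 0 -1; -0.018 0.029 0 0 0 0 -1; -0.028 0.035 0 0 0 0 -1; -0.038 0.040 0 0 0 0 -1; -0.050 0.042 0 0 0 0 -1; -0.061 0.041 0 0 0 0 -1; -0.072 0.038 0 0 0 0 -1; -0.083 0.033 0 0 0 0 -1; -0.092 0.026 0 0 0 0 -1; -0.099 0.017 0 0 0 0 -1; -0.104 0.007 0 0 0 0 -1; 
8.4 [489.12026165 182.68011987  90.73989981] [-2.16388386 -4.00795019 12.94542891] 23.59938878988443
```

View pics/s5.png

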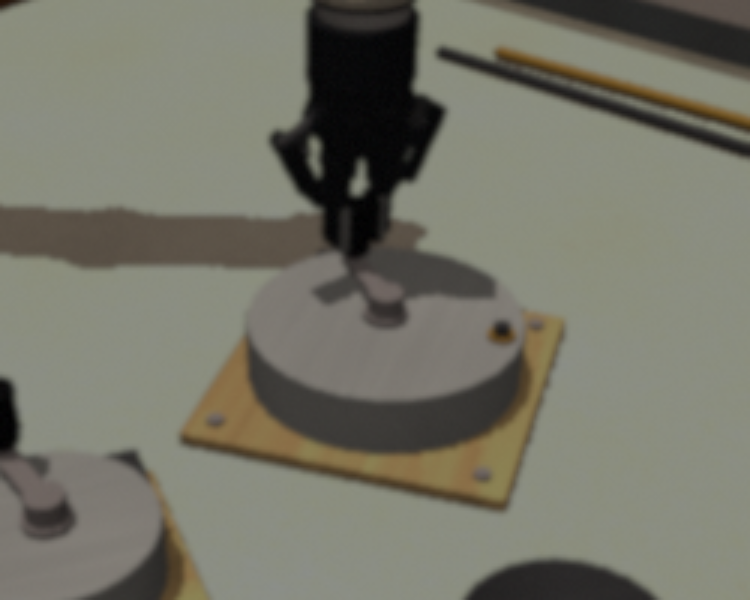

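The pin is still up and about 380° is done. Release is expected about 40° further on.

Emit:
{"name": "step_arm", "arguments": {"plan": "-0.004 0.011 0 0 0 0 -1; -0.010 0.021 0 0 0 0 -1; -0.018 0.029 0 0 0 0 -1; -0.028 0.035 0 0 0 0 -1; -0.038 0.040 0 0 0 0 -1; -0.050 0.042 0 0 0 0 -1; -0.061 0.041 0 0 0 0 -1; -0.072 0.038 0 0 0 0 -1; -0.083 0.033 0 0 0 0 -1; -0.092 0.026 0 0 0 0 -1; -0.099 0.017 0 0 0 0 -1; -0.104 0.007 0 0 0 0 -1"}}

```text
t: 9.95
position: [593.7, 159.8, 91.1]
tool_rot: [0.157, 0.988, -0.0, 0.002]
force: [2.6, -0.3, 7.5]
opening: 23.6
```

```bash
python3 arc.py 4 10 6
python3 - <<'E'
from h import *
s=read_state();print(s['t'],s['position'],s['force'],s['opening'])
im=read_camera('scene'); cv2.imwrite('pics/s6.png',cv2.resize(im[60:260,150:400,::-1],None,fx=3,fy=3))
E
```

```text
-0.003 -0.009 0 0 0 0 -1; -0.004 -0.019 0 0 0 0 -1; -0.003 -0.028 0 0 0 0 -1; -0.001 -0.038 0 0 0 0 -1; 0.002 -0.046 0 0 0 0 -1; 0.008 -0.054 0 0 0 0 -1; 
9.95 [593.67928615 159.78900754  91.07830377] [ 2.56611496 -0.30981934  7.45216398] 23.557710770031516
```

View pics/s6.png

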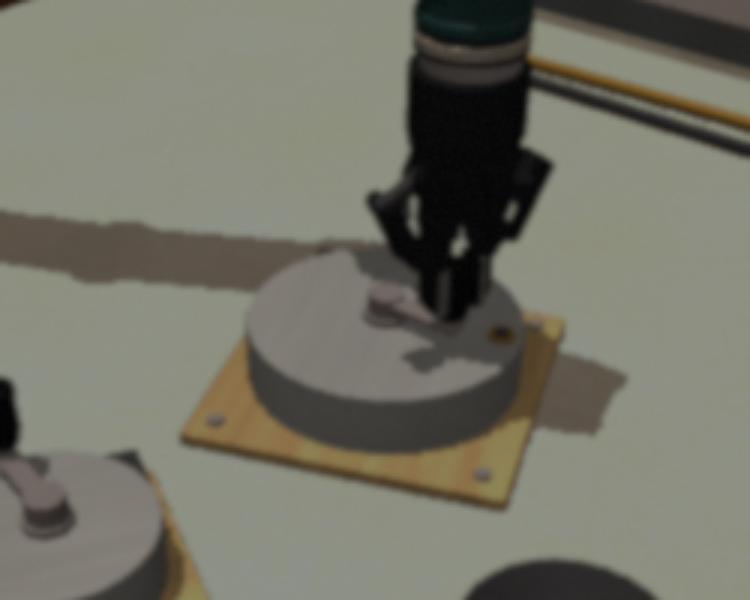

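The drag has released: the pin at (501,333) now sits low and q ≈ 12.9. I let go here and rise.

Emit:
{"name": "step_arm", "arguments": {"plan": "0 0 0 0 0 0 -1; 0 0 0 0 0 0 -1; 0 0 0 0 0 0 0; 0 0 0 0 0 0 0.5; 0 0 0 0 0 0 1; 0 0 0 0 0 0 1; 0 0 0 0 0 0 1; 0 0 -0.02 0 0 0 1; 0 0 -0.05 0 0 0 1; 0 0 -0.09 0 0 0 1; 0 0 -0.13 0 0 0 1; 0 0 -0.13 0 0 0 1"}}

```text
t: 11.5
position: [594.1, 161.9, 224.0]
tool_rot: [0.156, 0.988, 0.002, 0.003]
force: [-0.1, -0.1, -0.0]
opening: 85.5
```

Run:
```python
from h import *
s=read_state();print(s['t'],s['position'],s['force'],s['opening'])
for c in ('wrist','scene','top'):
    im=read_camera(c); cv2.imwrite(f'pics/{c}7.png',im[:,:,::-1])
    for th in ('knob','small_knob'):
        print(c,th,[(round(d['score'],2),np.round(d['centre'])) for d in recognise(c,th)])
print(onz('wrist',(0,0),0)[:0])
a=cv2.imread('pics/scene7.png');b=cv2.imread('pics/wrist7.png')
cv2.imwrite('pics/c7.png',np.vstack([a,b])[:, :] if 0 else cv2.resize(np.hstack([a,b]),(800,300)))
```

```text
11.5 [594.11432334 161.87320007 223.95727698] [-0.08537524 -0.14572951 -0.03949843] 85.5394981907567
wrist knob [(0.65, array([245., 154.]))]
wrist small_knob []
scene knob [(0.65, array([293., 158.])), (0.39, array([275., 186.]))]
scene small_knob []
top knob [(0.86, array([168., 211.]))]
top small_knob [(0.74, array([345., 234.]))]
[]
```

View pics/c7.png

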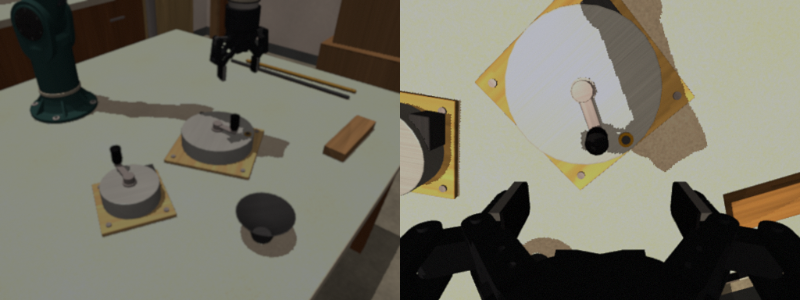

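The crank is released near the pin, the pin is down, the gripper is clear, and the small crank hasn't moved. I check that nothing is still moving, then hand in.

Run:
```python
from h import *
a=cv2.imread('pics/wrist7.png')[:,:,::-1]; b=read_camera('wrist')
print('diff',np.abs(a[:170].astype(int)-b[:170]).max(), np.abs(a[:170].astype(int)-b[:170]).mean())
job_done(); print(read_state()['t'])
```

```text
diff 181 5.31640625
the job is handed in; nothing more can be done
the job is handed in; nothing more can be done
```

I gripped the larger rewinder's knob and cranked it clockwise about 528°, from q ≈ 3.67 to about 12.9 (allowed 11.1–17.6). The pin dropped during the last arc. I then opened the gripper, rose about 130 mm clear, and handed in at about 11.7 s.

**Checks that passed:**
- The pin sits low in the scene picture taken before release; the later views show the same.
- The crank arm stands near the pin.
- The measured tool force was about 0 N with the gripper fully open.
- The smaller rewinder's knob showed no visible movement. The top camera puts it at (345,234), against (346,232) at the start. The network did not find it in the last scene or wrist pictures.

**Check that disagreed:** I compared two wrist pictures just before handing in to confirm nothing was moving. They differed clearly (mean 5.3, max 181 grey levels). The arm may still have been settling after the rise, but I handed in from the same script and did not keep the second picture. That check therefore does not confirm the crank was still. I have no other direct measurement of its speed.

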